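# Load a flanged sleeve into the run-out cradle

### The job

Take the steel flanged sleeve from its wooden storage rest, turn it end for end, and lower it sideways into the grey run-out cradle, so that its barrel lies fully down in both notches and its flange sits in the gap between the slotted plate and the end stop. Keep hold of it until it is down in the notches (do not drop or force it), then let go, and leave the dial stand, the ring gauge and the hand counter where they are.

Things in the scene. Friction and masses are not known exactly. Their poses are not given: they have to be found in the camera images.
- sleeve_mid (a point): Centre of the barrel of the sleeve, a loose plain steel part of about 0.25 kg: round barrel 30 mm in diameter, 130 mm long (65 mm either way from here), and a round flange 52 mm in diameter, 6 mm thick, at one end. Its x axis runs along the barrel towards the flange; roll does not matter. It balances 8 mm from here towards the flange. It starts level, axis 46 mm above the worktop.
- flange_mid (a point): Centre of the sleeve's flange, on the axis, 68 mm from sleeve_mid; axes as sleeve_mid. At the start the flange points roughly opposite (within 0.8 rad) to the way it has to point in the cradle.
- rest: Wooden storage rest, fixed; origin at the centre of its underside. Base 120 x 74 x 8 mm, x lengthwise, with two uprights 9 mm thick, 64 mm wide, 48 mm high at x = -42 and +42 mm. The sleeve lies along x in their open-topped vee notches; 75 mm of free barrel between them can be grasped from above.
- cradle: Run-out cradle, fixed; origin at the centre of its underside. Grey base 190 x 90 x 12 mm. Aluminium uprights along its x: saddle (x = -52 to -38 mm), slotted plate (50 to 60), end stop (76 to 84, 70 mm wide, 70 mm high). Saddle and plate are 80 mm wide across y and 80 mm high; between them 88 mm stay free for the fingers. Left or right of the rest.
- seat (a point): Where sleeve_mid belongs: on the notch line, 62 mm above the cradle's origin; x axis as the cradle's, along which the sleeve's x axis must point. The notches of saddle and slotted plate are open at the top, 52 mm wide at the mouth (18 mm above here), narrowing to 36 mm, with a 90 degree vee bottom in which the barrel rests.
- pocket (a point): Where flange_mid belongs: middle of the 16 mm wide gap between slotted plate and end stop, on the notch line, 68 mm from seat along the cradle's x; axes as seat.
- dial_stand: Bystander: dial indicator on a stand, 90 x 56 mm and 202 mm tall, loose, beyond the work; origin under its centre.
- ring_gauge: Bystander: steel ring 52 mm in diameter, 15 mm high, loose, at the front left; origin under its centre.
- counter: Bystander: pocket keypad counter 105 x 48 x 22 mm, loose, at the front left; origin under its centre.
Things that resemble listed ones, but are neither listed nor needed, are in the scene too. Of the things that look like the part that bears sleeve_mid, the larger one is meant.

How it is judged:
By the outcome, as a careful person would: the job done as asked, in the order asked, and still so for the second after the job is handed in, with the robot touching nothing.
It also fails if it takes over 45 s, if anything falls off the work surface, if the arm or the gripper's body presses on something with over 40 N, if the wrist force passes 120 N, or if a joint passes its speed limit or range.

### The arm

A 7-joint arm with a two-finger parallel gripper is mounted at the origin on a cart in front of the work surface, level with it; the furniture and walls round the work are solid. World frame = base frame: x ahead of the robot, y to its left, z up, the work surface at z = 0. Lengths are in m, angles in rad, forces in N, time in s.
With the tool pointing down it reaches from about 0.4 to 0.875 m from the base axis. Payload 19.3 kg.
Tool frame: the origin (TCP) lies at the very end of the fingers, on their centre line; the grasp point (between the pads) lies 19 mm behind it; z points along the fingers, y is the direction in which the jaws open and shut (so a half turn about z gives the same grasp; the last joint's range is limited). The gripper opens to 85 mm and grips with 20 to 120 N. Pads are 22 mm wide; open, the fingers measure 114 mm over their backs; the gripper's body (76 mm by 85 mm) begins 54 mm behind the grasp point. The pads swing forward as they close: fully open they stand 13 mm farther back than shut.
Start: joints at [-1.406, 0.521, -0.036, 1.599, 0.021, 1.021, -0.113], TCP at [0.145, 0.608, 0.231] pointing down, gripper open.
Joint ranges: [-2.91, 2.91], [-0.3, 2.13], [-1.5, 1.42], [0.17, 2.43], [-1.26, 4.41], [0.16, 1.93], [-2.52, 2.52]. Speed limits (rad/s): [1.89, 1.89, 2.39, 2.39, 3.01, 3.01, 3.01].

### API

Orientations are given as a rotation vector (axis times angle).
In Python, from plant import manip, eyes gives the robot as it stands. Calls block until the motion is done:
- manip.move_pose(position, orientation): joint-space move of the TCP to a pose.
- manip.line_to(position, rate=0.15, orientation=None, guard=None): straight line of the TCP; orientation=None keeps the orientation; rate is the mean speed in m/s. With guard (N) it stops when the force on the tool has changed by that much, and returns True; else False.
- manip.movej(angles): joint-space move.
- manip.set_gripper(opening, newtons=None): opening from 0.0 (shut) to 1.0 (fully open); newtons is the grip in N (None keeps the last); returns when the fingers have stopped.
- manip.wait(seconds).
- manip.inverse_kinematics(position, orientation): joint angles nearest the present ones, or None.
- manip.state(): the state.
- eyes.camera(name): name is "side" or "top" or "wrist"; returns the picture (480x640x3 uint8, red, green, blue); there is no depth.
- eyes.camera_model(name): a dict with "mtx" (3x3 intrinsics, pixels), "rvec" (rotation vector, rad) and "tvec" (3), from world to camera coordinates, as OpenCV has them. Camera axes: x right, y down, z forward; pixel columns grow to the right and rows downward; lengths in m; the calibration is good to about 2 mm. A picture is of the moment at which its call begins: read the wrist's pose just before it. camera_model takes no time and is no camera call; for the wrist camera it gives the pose at the moment of the call.
A pose or a line that the arm cannot do raises manip.Unreachable and nothing moves.
- manip.close_job(): hands the job in, once; it reports no verdict.
The state is a dict: "time_s": time; "qpos": joint angles; "joint_velocities": joint speeds; "joint_torque": joint torques, N m; "tool_pos": TCP position; "eef_rot": TCP orientation; "contact_force": force on the tool from outside, world axes, zero at the start; "torque": the same for the moment, N m; "finger_gap": opening from 0.0 (shut) to 1.0 (fully open).
Only numpy, scipy, OpenCV 4.12 (cv2) and the standard library are available. Lean on these libraries where they do the work, as an engineer would, in place of code of your own. Each camera call takes 0.05 s, during which the arm holds its last target. There are 200 camera calls.

## Working session

There is one attempt and no reset: what is moved stays moved. The work goes in short steps, each a Python script; the robot and the scene stay as the last script left them, time stands still between calls to the robot, and variables do not carry over. Pictures are saved under pics/ and viewed, about 8 in all and at most 12, crops included, and the job is handed in when it is done.

```bash
mkdir -p pics; ls; python3 - <<'E'
from plant import manip, eyes
import cv2, numpy as np
for n in ("top","side"):
    im=eyes.camera(n); cv2.imwrite(f"pics/{n}0.png",im[:,:,::-1])
    m=eyes.camera_model(n); R=cv2.Rodrigues(np.array(m["rvec"]))[0]
    print(n,m["mtx"],-R.T@np.array(m["tvec"]).ravel(), R[2])
s=manip.state(); print(s)
E
```

```text
pics
top [[567.490542     0.         327.91870079]
 [  0.         567.490542   231.35126027]
 [  0.           0.           1.        ]] [0.3434069  0.08559084 1.24723787] [ 0.19889381 -0.00690033 -0.97999675]
side [[466.89821334   0.         316.65959431]
 [  0.         466.89821334 239.93888048]
 [  0.           0.           1.        ]] [ 0.58882806 -0.91149687  0.57162354] [-0.02407086  0.89977106 -0.43569787]
{'time_s': 0.1, 'qpos': array([-1.4061868 ,  0.52196151, -0.03632242,  1.59993571,  0.02122097,
        1.02105902, -0.11283044]), 'joint_velocities': array([-0.00142534, -0.00026244, -0.00022511, -0.00227726,  0.00101949,
        0.00130982,  0.00094318]), 'joint_torque': array([ 3.15497869e-03, -9.28490710e+01,  1.98360197e+00, -3.70535731e+01,
        1.81411783e-02,  5.29303303e-03, -2.16707770e-05]), 'tool_pos': array([0.14538496, 0.60756495, 0.23078439]), 'eef_rot': array([-3.68042577e-01, -3.11993112e+00,  1.53570111e-03]), 'contact_force': array([ 0.24893987, -0.35881462,  0.25113225]), 'torque': array([ 0.0277677 ,  0.01883082, -0.04213616]), 'finger_gap': 1.0037356690216224}
```

View pics/top0.png

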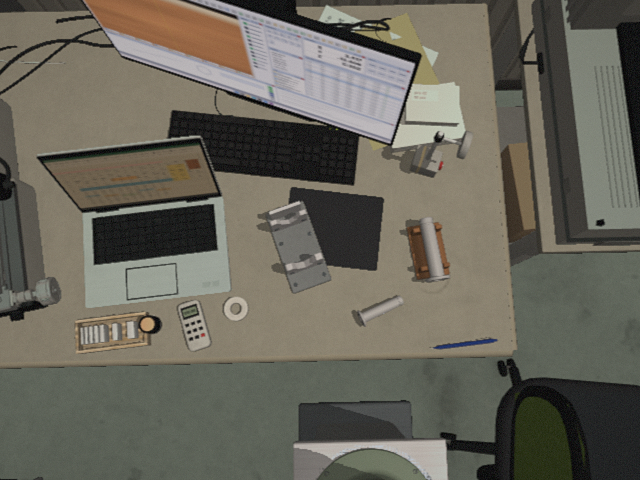

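View pics/side0.png

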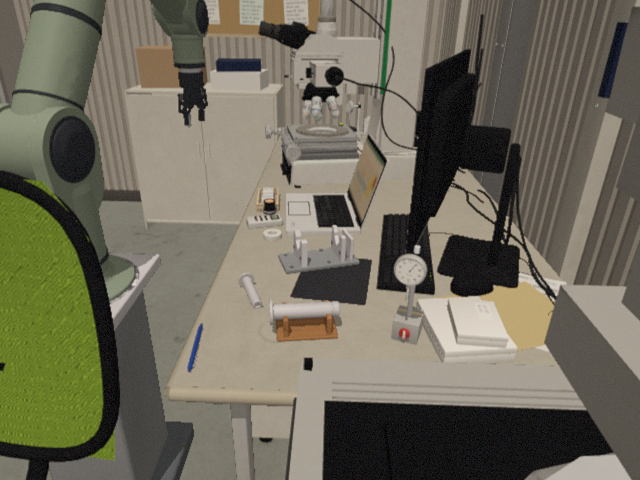

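The top view shows two candidates: the sleeve on the wooden rest at (430,250), with its flange apparently at the near end around (436,283), and a smaller loose headed pin at (380,310). The one on the rest is larger and lies in the vees, so it fits the description. The cradle is at (300,247). I'll enlarge to confirm.

```bash
python3 - <<'E'
import cv2, numpy as np
t=cv2.imread("pics/top0.png"); s=cv2.imread("pics/side0.png")
a=cv2.resize(t[190:310,255:355],(400,480)[::1],interpolation=3)
b=cv2.resize(t[205:300,395:475],(400,475),interpolation=3); b=cv2.copyMakeBorder(b,0,5,0,0,0)
cv2.imwrite("pics/crop1.png",np.hstack([a,b]))
c=cv2.resize(s[220:345,230:370],(784,700),interpolation=3)
cv2.imwrite("pics/crop2.png",cv2.resize(c,(672,600)))
E
```

```text
(no output)
```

View pics/crop1.png

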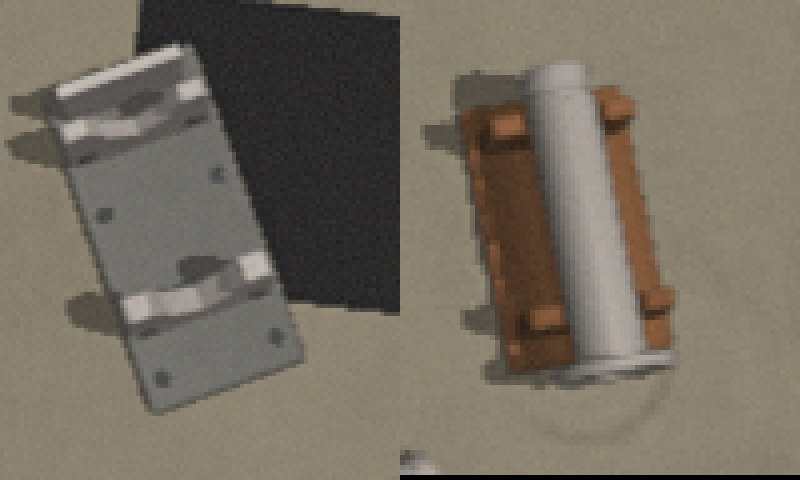

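View pics/crop2.png

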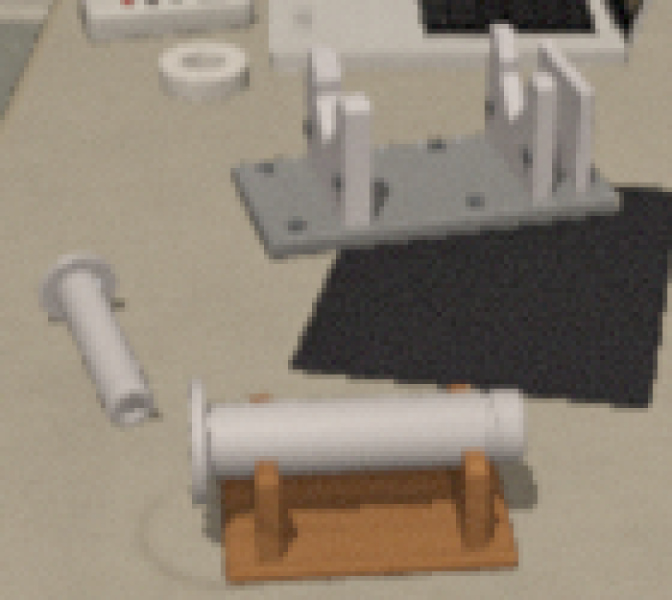

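The crops confirm it. The meant sleeve lies on the rest with its flange at the robot's end (crop1 around (612,363)), while the pin at (85,340) in crop2 is small and lies on the table. The cradle's plate and end stop are at the far end (crop1 around (120,80)), so its x points away from the robot. I'll fit poses from the two views next.

```bash
cat > h.py <<'E'
import numpy as np, cv2
from scipy.optimize import least_squares
def proj(P,m):
    return cv2.projectPoints(np.asarray(P,float).reshape(-1,3),np.array(m["rvec"],float),np.array(m["tvec"],float),np.array(m["mtx"]),None)[0].reshape(-1,2)
def place(p,L):  # p = x,y,z,yaw
    c,s=np.cos(p[3]),np.sin(p[3]); L=np.asarray(L,float)
    return L@np.array([[c,s,0],[-s,c,0],[0,0,1]])+np.array(p[:3])
def fit(obs,p0):  # obs: list of (model, local pts (m), pixels)
    f=lambda p: np.concatenate([(proj(place(p,L),m)-px).ravel() for m,L,px in obs])
    r=least_squares(f,p0,loss="soft_l1",f_scale=2.); return r.x, f(r.x).reshape(-1,2)
E
cat > coarse.py <<'E'
from plant import manip, eyes
from h import *
T=eyes.camera_model("top");S=eyes.camera_model("side")
A=lambda l:np.array(l,float)
t1=lambda l:A(l)/4+[255,190]-.5
s2=lambda l:A(l)/4.8+[230,220]-.5
t5=lambda l:(A(l)-[400,0])/5+[395,205]-.5
Lc=A([[-95,45,12],[-95,-45,12],[84,35,70],[84,-35,70]])/1e3
Ls=A([[-95,45,12],[-95,-45,12],[95,-45,12],[-52,-40,80],[-38,-40,80],[50,-40,80],[84,-35,70]])/1e3
c,r=fit([(T,Lc,t1([[155,412],[302,358],[55,86],[180,45]])),(S,Ls,s2([[233,172],[272,246],[618,196],[345,100],[370,98],[535,78],[593,82]]))],[.6,.15,0,.3])
print("cradle",c,"\n",r.round(1))
Lt=A([[-65,0,0],[68,0,0]])/1e3
s,r=fit([(T,Lt,t5([[556,67],[612,363]])),(S,Lt,s2([[515,422],[198,440]]))],[.6,-.15,.046,3.3])
print("sleeve",s,"\n",r.round(1))
E
python3 coarse.py
```

```text
cradle [0.56213377 0.14415977 0.00193658 0.32790529] 
 [[-0.4  1.1]
 [ 1.8  0.4]
 [-0.5 -0.6]
 [-0.8 -1.3]
 [-1.3 -2.4]
 [-1.4 -1.2]
 [-0.1 -0.6]
 [ 0.1  1. ]
 [ 0.5  0.8]
 [ 0.7  0.9]
 [ 0.7  1.3]]
sleeve [ 0.54784716 -0.14346741  0.04724424  3.27629901] 
 [[-0.4 -0.2]
 [ 0.4  0.9]
 [ 1.   0.4]
 [-0.3 -0.4]]
```

```bash
cat >> h.py <<'E'
from scipy.spatial.transform import Rotation as Ro
def down(a):
    c,s=np.cos(a),np.sin(a)
    return Ro.from_matrix(np.array([[c,s,0],[s,-c,0],[0,0,-1.]])).as_rotvec()
E
python3 - <<'E'
from plant import manip, eyes
from h import *
for a in (3.276,.1347):
    for p,b in (([.55,-.143,.25],a),([.55,-.143,.027],a),([.56,.144,.25],a-2.948),([.56,.144,.043],a-2.948)):
        q=manip.inverse_kinematics(p,down(b)); print(a,None if q is None else np.round(q,2))
w=eyes.camera_model("wrist");R=cv2.Rodrigues(np.array(w["rvec"]))[0]
st=manip.state();Rt=Ro.from_rotvec(st["eef_rot"]).as_matrix()
print("cam in tool",Rt.T@(-R.T@np.array(w["tvec"]).ravel()-st["tool_pos"]),(Rt.T@R.T).round(2),w["mtx"][0])
E
```

```text
3.276 [-0.25  0.46  0.56  1.75 -0.28  1.01  2.12]
3.276 [ 0.15  0.72  0.01  1.88 -0.01  0.53  1.86]
3.276 [-0.82  0.51  0.68  1.73 -0.37  1.03 -1.26]
3.276 [-0.72  0.8   0.54  1.87 -0.65  0.66 -1.02]
0.1347 [-0.56  0.69  1.14  1.77 -0.68  1.15 -0.64]
0.1347 [-0.14  0.78  0.42  1.9  -0.55  0.58 -0.79]
0.1347 [-0.42  0.43  0.09  1.71 -0.05  1.    1.59]
0.1347 [-0.31  0.71 -0.06  1.85  0.07  0.59  1.48]
cam in tool [ 0.07563495 -0.00211059 -0.14350044] [[ 0.   -0.95 -0.3 ]
 [ 1.    0.   -0.  ]
 [ 0.   -0.3   0.95]] [416.762409     0.         328.81574435]
```

```bash
python3 - <<'E'
from plant import manip, eyes
from h import *
import pickle
def shot(n):
    m=eyes.camera_model("wrist"); im=eyes.camera("wrist"); cv2.imwrite(f"pics/{n}.png",im[:,:,::-1]); pickle.dump(m,open(f"pics/{n}.pkl","wb"))
    print(n,manip.state()["time_s"],manip.state()["tool_pos"].round(3),manip.state()["qpos"].round(2))
manip.move_pose([.54,.13,.27],down(.33)); manip.wait(.2); shot("wc")
manip.move_pose([.54,-.15,.25],down(.135)); manip.wait(.2); shot("ws")
E
```

```text
wc 2.5667 [0.54 0.13 0.27] [-0.84  0.45  0.7   1.77 -0.33  1.05 -1.26]
ws 3.9 [ 0.54  -0.149  0.25 ] [-0.36  0.5   0.75  1.78 -0.39  1.02 -0.89]
```

View pics/wc.png

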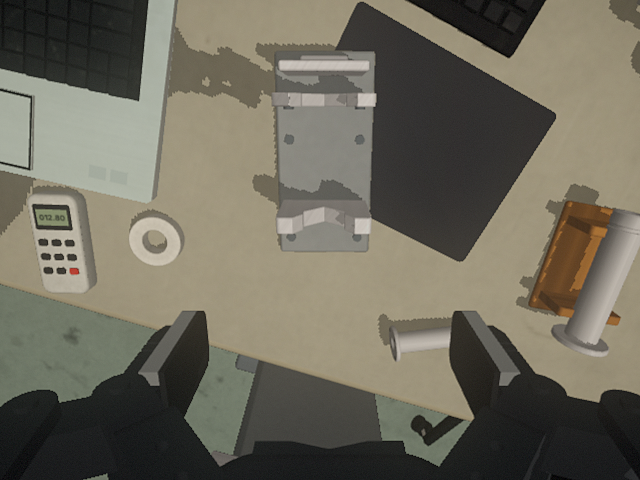

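View pics/ws.png

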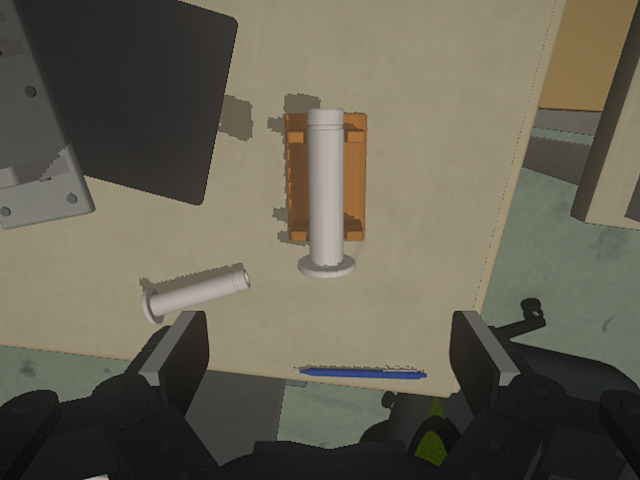

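In wc the cradle's base corners are (280,250), (369,250), (276,53) and (376,51), with the end stop at the top (v 61–72) and the saddle top at v 222–234. In ws the sleeve's axis runs from its plain end at (325,109) to the flange centre at (327,265), and the decoy pin is at (195,292).

```bash
cat >> coarse.py <<'E'
import pickle
wc=pickle.load(open("pics/wc.pkl","rb"));ws=pickle.load(open("pics/ws.pkl","rb"))
Lw=A([[-95,45,12],[-95,-45,12],[95,45,12],[95,-45,12],[-52,40,80],[-52,-40,80],[84,35,70],[84,-35,70],[50,40,80],[50,-40,80]])/1e3
pw=A([[280,250],[369,250],[276,53],[376,51],[277,234],[371,234],[280,61],[368,61],[273,105],[376,105]])
obs=[(T,Lc,t1([[155,412],[302,358],[55,86],[180,45]])),(S,Ls,s2([[233,172],[272,246],[618,196],[345,100],[370,98],[535,78],[593,82]]))]
for n,o in (("wrist only",[(wc,Lw,pw)]),("all",obs+[(wc,Lw,pw)])):
    c,r=fit(o,c); print("cradle",n,c.round(4),"\n",r[-10:].round(1).tolist())
o=[(T,Lt,t5([[556,67],[612,363]])),(S,Lt,s2([[515,422],[198,440]])),(ws,Lt,A([[325.5,109],[327.5,265]]))]
s,r=fit(o,s); print("sleeve",s.round(4),"\n",r.round(1).tolist())
Lz=Lt
import functools
f=lambda p:(proj(place([p[0],p[1],.046,p[2]],Lt),ws)-o[2][2]).ravel()
print("wrist only",least_squares(f,[s[0],s[1],s[3]]).x)
E
python3 coarse.py | tail -12
```

```text
sleeve [ 0.54784716 -0.14346741  0.04724424  3.27629901] 
 [[-0.4 -0.2]
 [ 0.4  0.9]
 [ 1.   0.4]
 [-0.3 -0.4]]
cradle wrist only [ 0.5633  0.1395 -0.0054  0.3266] 
 [[1.4, 1.7], [-0.8, 2.0], [-0.8, -0.2], [-0.7, 2.3], [0.2, -2.7], [0.2, -2.3], [-0.6, -1.4], [1.8, -0.9], [-0.1, 0.7], [-0.1, 1.2]]
cradle all [5.632e-01 1.399e-01 5.000e-04 3.264e-01] 
 [[0.4, 3.5], [-0.7, 3.9], [-2.0, -1.1], [-0.4, 1.5], [-1.1, -0.8], [0.5, -0.3], [-1.9, -2.2], [2.1, -1.7], [-1.5, 0.6], [0.3, 1.2]]
sleeve [ 0.5486 -0.1476  0.0488  3.2887] 
 [[1.3, -0.7], [2.9, 0.4], [1.4, 0.7], [-0.2, 0.5], [-0.7, -0.0], [-0.8, 0.4]]
wrist only [ 0.54839072 -0.1482981   3.29022549]
```

```bash
python3 - <<'E'
from plant import manip, eyes
from h import *
a=3.289-np.pi; ps=np.array([.5485-.0079,-.1479-.0012])
o=down(a); yj=np.array([np.sin(a),-np.cos(a),0])
def rep(n):
    s=manip.state(); print(n,round(s["time_s"],2),s["tool_pos"].round(4),"F",s["contact_force"].round(2),"Fy",round(s["contact_force"]@yj,2),"M",s["torque"].round(2),"gap",round(s["finger_gap"],3))
manip.move_pose([*ps,.13],o); rep("above")
print(manip.line_to([*ps,.027],rate=.08,guard=8)); rep("down")
manip.set_gripper(0.0,20); manip.wait(.2); rep("closed")
m=eyes.camera_model("wrist"); cv2.imwrite("pics/g1.png",eyes.camera("wrist")[:,:,::-1])
E
```

```text
above 4.45 [ 0.541  -0.1495  0.1309] F [ 1.19 -0.6  -0.06] Fy 0.77 M [-0.02 -0.04  0.05] gap 0.998
False
down 5.89 [ 0.5409 -0.1491  0.0274] F [-0.35  0.52  0.12] Fy -0.57 M [-0.06  0.01 -0.  ] gap 0.998
closed 6.66 [ 0.5402 -0.1462  0.0271] F [-4.58 16.55 13.89] Fy -17.04 M [ 3.53  1.03 -0.05] gap 0.343
```

View pics/g1.png

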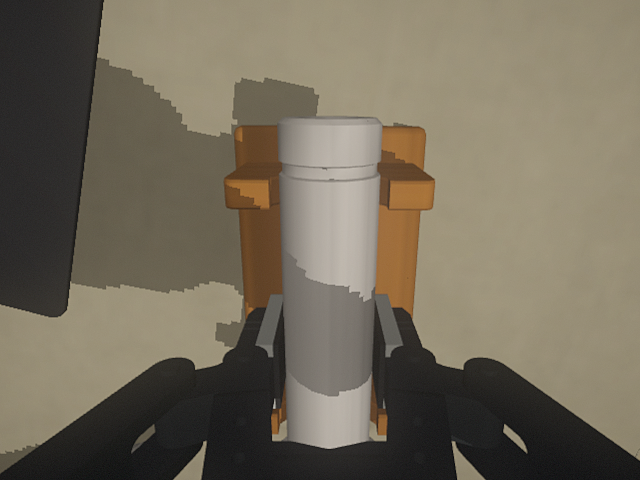

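The wrist view (g1) shows the jaws round the barrel, but the tool is pushed about 3 mm in +y with 17 N. So the true sleeve lies farther +y, as the top camera had it (−0.1435). I'll re-centre by force.

```bash
python3 - <<'E'
from plant import manip, eyes
from h import *
a=3.289-np.pi; ps=np.array([.5485-.0079,-.1479-.0012])
o=down(a); yj=np.array([np.sin(a),-np.cos(a),0])
def rep(n):
    s=manip.state(); print(n,round(s["time_s"],2),s["tool_pos"].round(4),"F",s["contact_force"].round(2),"Fy",round(s["contact_force"]@yj,2),"M",s["torque"].round(2),"gap",round(s["finger_gap"],3)); return s["contact_force"]@yj
manip.set_gripper(.6); 
for k in range(1,4):
    d=[.004,.005,.006][k-1]
    p=[*(ps-d*yj[:2]),.027]
    manip.line_to(p,rate=.05); manip.set_gripper(0.0,20); manip.wait(.15); f=rep(d)
    if abs(f)<4: break
    manip.set_gripper(.6)
print(p)
E
```

```text
0.004 7.77 [ 0.5402 -0.146   0.0272] F [ 0.16 -5.33  2.49] Fy 5.3 M [-1.25 -0.05 -0.07] gap 0.345
0.005 8.82 [ 0.5403 -0.1459  0.0274] F [ 1.38 -8.74  1.46] Fy 8.84 M [-1.78 -0.15 -0.05] gap 0.341
0.006 9.88 [ 0.5402 -0.1458  0.0276] F [  1.72 -12.61   3.12] Fy 12.72 M [-2.66 -0.19 -0.04] gap 0.342
[np.float64(0.5397187554467364), np.float64(-0.14316506882623367), 0.027]
```

```bash
python3 - <<'E'
from plant import manip, eyes
from h import *
import pickle
a=3.289-np.pi; ps=np.array([.5485-.0079,-.1479-.0012])
o=down(a); yj=np.array([np.sin(a),-np.cos(a),0])
def rep(n):
    s=manip.state(); print(n,round(s["time_s"],2),s["tool_pos"].round(4),"F",s["contact_force"].round(2),"Fy",round(s["contact_force"]@yj,2),"M",s["torque"].round(2),"gap",round(s["finger_gap"],3))
p=[*(ps-.003*yj[:2]),.027]
manip.set_gripper(.6); manip.line_to(p,rate=.05); manip.set_gripper(0.0,20); manip.wait(.15); rep("c20")
manip.set_gripper(0.0,70); rep("c70")
p[2]=.06; manip.line_to(p,rate=.05); rep("lift")
p[2]=.22; manip.line_to(p,rate=.2); manip.wait(.3); rep("up")
m=eyes.camera_model("wrist"); pickle.dump(m,open("pics/g2.pkl","wb")); cv2.imwrite("pics/g2.png",eyes.camera("wrist")[:,:,::-1])
s=manip.state(); Rt=Ro.from_rotvec(s["eef_rot"]).as_matrix()
# predicted rim of plain end, sleeve_mid at tool x=+0.008, z=-.019
th=np.linspace(0,2*np.pi,9)[:-1]
for dx in (.073,):
    L=np.c_[np.full(8,dx),.015*np.cos(th),-.019+.015*np.sin(th)]
    print(proj(L@Rt.T+s["tool_pos"],m).round(1).tolist())
for q,b in (([.571,.145,.20],.3264-np.pi),):
    print(np.round(manip.inverse_kinematics(q,down(b)),2))
E
```

```text
c20 11.16 [ 0.5401 -0.1461  0.027 ] F [-0.54  1.09  2.7 ] Fy -1.16 M [ 0.14  0.24 -0.08] gap 0.342
c70 11.38 [ 0.5401 -0.1461  0.0271] F [-2.68  0.38  4.9 ] Fy -0.77 M [0.23 0.35 0.02] gap 0.329
lift 12.18 [ 0.5401 -0.146   0.0599] F [ 0.28 -0.5  -2.13] Fy 0.54 M [0.   0.   0.01] gap 0.327
up 13.43 [ 0.5399 -0.1462  0.2195] F [ 0.21 -0.13 -1.49] Fy 0.16 M [0.   0.   0.08] gap 0.33
[[372.1, 120.0], [354.6, 118.6], [320.9, 118.1], [286.6, 118.6], [267.8, 119.9], [278.9, 121.5], [318.8, 122.2], [359.4, 121.5]]
[ 0.34  0.72 -1.07  1.69  0.68  1.15  0.98]
```

View pics/g2.png

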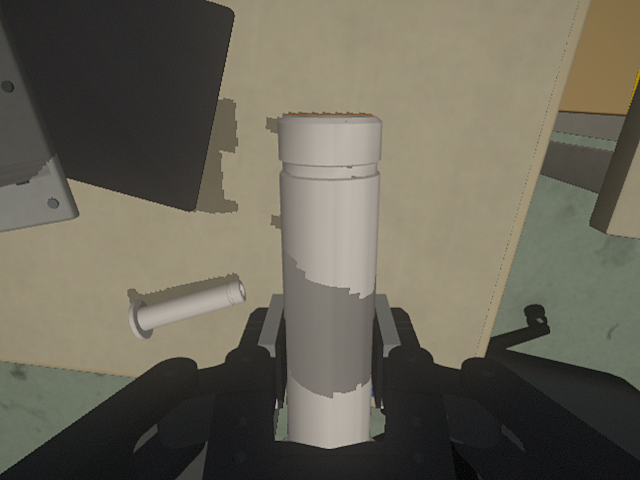

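The part is held level. Its plain-end edge spans 278–382 (centre 330), against a prediction of 320, so the wrist camera reads 3 mm off in tool y, which matches the force finding. The corrected cradle is at about (0.562, 0.1425), yaw 0.3265. I'll carry it over, turning on a straight line.

```bash
python3 - <<'E'
from plant import manip, eyes
from h import *
yc=.3265; C=np.array([.562,.1425]); d=np.array([np.cos(yc),np.sin(yc)])
P=C+.008*d; o=down(yc-np.pi)
def rep(n):
    s=manip.state(); print(n,round(s["time_s"],2),s["tool_pos"].round(4),"F",s["contact_force"].round(2),"M",s["torque"].round(2),"gap",round(s["finger_gap"],3),s["qpos"].round(2))
manip.line_to([*P,.20],rate=.10,orientation=o); rep("over")
manip.line_to([*P,.112],rate=.1); manip.wait(.3); rep("pre")
s=manip.state(); Rt=Ro.from_rotvec(s["eef_rot"])
print("tool x yaw+pi-yc",np.arctan2(*Rt.as_matrix()[[1,0],0])+np.pi-yc)
t=eyes.camera("top")[:,:,::-1]; sd=eyes.camera("side")[:,:,::-1]; w=eyes.camera("wrist")[:,:,::-1]
cv2.imwrite("pics/top2.png",t);cv2.imwrite("pics/side2.png",sd);cv2.imwrite("pics/w2.png",w)
cv2.imwrite("pics/comb2.png",np.hstack([cv2.resize(sd[195:295,260:380],(450,375),interpolation=3),cv2.resize(w[:480],(350,263)) if 0 else cv2.copyMakeBorder(cv2.resize(w,(350,263)),0,112,0,0,0)]))
E
```

```text
Traceback (most recent call last):
plant.Unreachable: the arm cannot follow that straight line within its joint ranges
```

```bash
cat > go.py <<'E'
from plant import manip, eyes
from h import *
yc=.3265; C=np.array([.562,.1425]); d=np.array([np.cos(yc),np.sin(yc)])
P=C+.008*d; o=down(yc-np.pi)
def rep(n):
    s=manip.state(); print(n,round(s["time_s"],2),s["tool_pos"].round(4),"F",s["contact_force"].round(2),"M",s["torque"].round(2),"gap",round(s["finger_gap"],3),s["qpos"].round(2))
E
python3 - <<'E'
from go import *
rep("now")
q0=manip.state()["qpos"]; q1=np.array([-.42,.43,.09,1.71,-.05,1.0,1.59])
for f in (.33,.67,1): manip.movej(q0+f*(q1-q0)); rep(f)
manip.move_pose([*P,.20],o); rep("over")
manip.line_to([*P,.112],rate=.1); manip.wait(.3); rep("pre")
Rt=Ro.from_rotvec(manip.state()["eef_rot"]).as_matrix()
print("yaw err",np.arctan2(Rt[1,0],Rt[0,0])+np.pi-yc)
sd=eyes.camera("side")[:,:,::-1]; w=eyes.camera("wrist")[:,:,::-1]; t=eyes.camera("top")[:,:,::-1]
cv2.imwrite("pics/top2.png",t);cv2.imwrite("pics/side2.png",sd);cv2.imwrite("pics/w2.png",w)
cv2.imwrite("pics/comb2.png",np.hstack([cv2.resize(sd[190:290,260:380],(450,375),interpolation=3),cv2.copyMakeBorder(cv2.resize(w,(350,263)),0,112,0,0,0)]))
E
```

```text
now 13.48 [ 0.54   -0.1462  0.2196] F [-0.26  0.36 -2.81] M [ 0.02  0.   -0.02] gap 0.33 [-0.35  0.53  0.73  1.81 -0.43  0.96 -0.86]
0.33 14.31 [ 0.5584 -0.0524  0.2189] F [ 0.16 -0.5  -2.69] M [-0.04 -0.04 -0.02] gap 0.328 [-0.37  0.5   0.52  1.78 -0.3   0.97 -0.05]
0.67 15.15 [0.5659 0.0469 0.2291] F [ 0.19 -0.29 -2.45] M [-0.03 -0.    0.05] gap 0.33 [-0.4   0.46  0.3   1.74 -0.18  0.99  0.78]
1 15.97 [0.5611 0.1451 0.2491] F [ 0.41 -0.53 -2.33] M [-0.03 -0.02 -0.04] gap 0.336 [-0.42  0.43  0.09  1.71 -0.05  1.    1.59]
over 16.29 [0.569  0.144  0.1994] F [-0.4  -0.69 -1.02] M [-0.04  0.02 -0.02] gap 0.326 [-0.41  0.5   0.09  1.74 -0.05  0.91  1.59]
pre 17.62 [0.5697 0.1451 0.1123] F [ 0.48  0.04 -2.95] M [0.02 0.01 0.01] gap 0.329 [-0.4   0.61  0.07  1.8  -0.06  0.73  1.6 ]
yaw err 3.5850675075277394e-06
```

View pics/comb2.png

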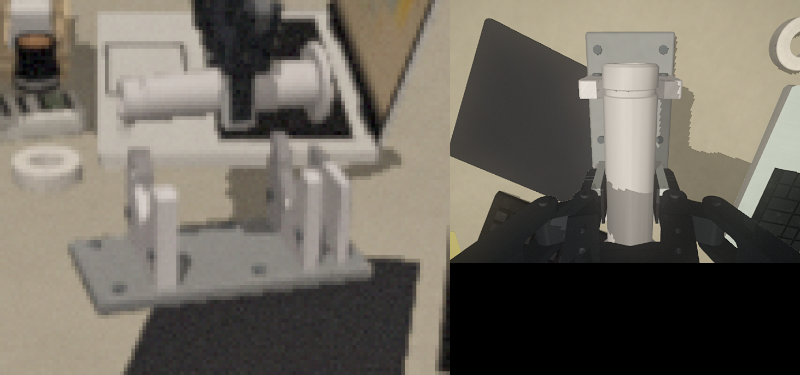

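```bash
python3 - <<'E'
from go import *
sd=cv2.imread("pics/side2.png"); 
S=eyes.camera_model("side")
c=cv2.resize(sd[195:270,320:365],(480,800),interpolation=cv2.INTER_CUBIC)[:600]
k=480/45; k2=800/75
def q(L): return ((proj(place([*C,0,yc],np.array(L,float)/1e3),S)-[320,195]+.5)*[k,k2]).round(0).tolist()
print("flange face barrel side rim top/bot/near", q([[65,0,157],[65,0,105],[65,-26,131],[71,0,157],[71,0,105],[71,-26,131]]))
print("plate near top",q([[50,-40,80],[60,-40,80]]),"stop",q([[76,-35,70],[84,-35,70]]))
for p in ([65,0,157],[71,0,157],[50,-40,80],[60,-40,80],[76,-35,70],[84,-35,70]):
    u=np.array(q([p])[0],int); cv2.circle(c,tuple(u),3,(0,0,255),-1)
cv2.imwrite("pics/z3.png",c)
E
```

```text
flange face barrel side rim top/bot/near [[252.0, 79.0], [243.0, 286.0], [286.0, 226.0], [277.0, 77.0], [267.0, 283.0], [311.0, 223.0]]
plate near top [[236.0, 460.0], [277.0, 455.0]] stop [[333.0, 478.0], [365.0, 474.0]]
```

View pics/z3.png

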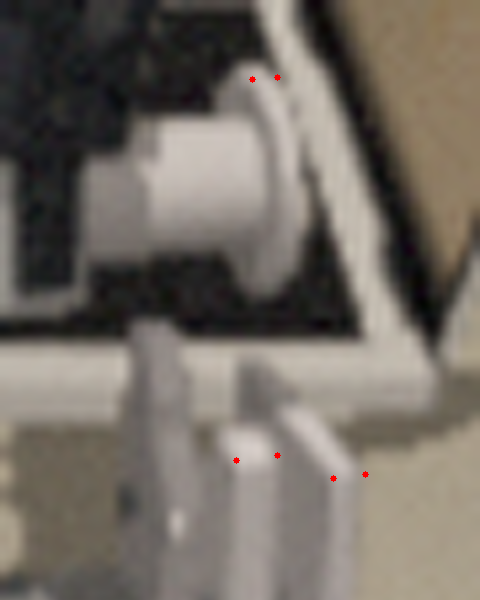

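In z3 both the flange (rim about 240–305) and the plate and stop tops sit 5–8 px left of their predictions. At 4 px/mm they agree to within 1 mm, so the flange is over the middle of the gap. Lowering with a guard.

```bash
python3 - <<'E'
from go import *
print(manip.line_to([*P,.056],rate=.06,guard=8)); rep("near")
if manip.state()["tool_pos"][2]<.06:
    print(manip.line_to([*P,.040],rate=.02,guard=7)); manip.wait(.2); rep("seat")
E
```

```text
False
near 18.86 [0.5698 0.1451 0.0564] F [-1.04  0.76 -1.77] M [ 0.02  0.04 -0.01] gap 0.328 [-0.39  0.7   0.06  1.83 -0.07  0.62  1.61]
True
seat 19.68 [0.5695 0.1453 0.0432] F [-0.86  1.59  6.68] M [0.15 0.11 0.15] gap 0.331 [-0.39  0.72  0.06  1.83 -0.07  0.59  1.61]
```

```bash
python3 - <<'E'
from go import *
manip.set_gripper(.0,20); manip.wait(.2); rep("soft")
manip.set_gripper(.45); manip.set_gripper(.7); manip.wait(.2); rep("open")
manip.line_to([*P,.16],rate=.1); manip.line_to([*P,.25],rate=.2)
manip.line_to([*(P-.13*d),.27],rate=.2); manip.wait(.3); rep("away")
sd=eyes.camera("side")[:,:,::-1]; w=eyes.camera("wrist")[:,:,::-1]; t=eyes.camera("top")[:,:,::-1]
cv2.imwrite("pics/top4.png",t);cv2.imwrite("pics/side4.png",sd);cv2.imwrite("pics/w4.png",w)
a=cv2.resize(sd[215:285,280:365],(440,362),interpolation=3)
b=cv2.resize(t[190:300,250:350],(360,396),interpolation=3)
a=cv2.copyMakeBorder(a,0,34,0,0,0)
cv2.imwrite("pics/c4.png",np.hstack([a,b]))
E
```

```text
soft 20.1 [0.5695 0.1453 0.0432] F [-0.92  0.71  6.43] M [0.15 0.16 0.12] gap 0.327 [-0.39  0.72  0.06  1.83 -0.07  0.59  1.61]
open 20.91 [0.569  0.145  0.0429] F [-0.16 -0.3   0.02] M [-0.01 -0.02 -0.03] gap 0.697 [-0.39  0.72  0.06  1.83 -0.07  0.59  1.61]
away 23.94 [0.4467 0.1035 0.2697] F [-0.26 -0.22  1.24] M [-0.03 -0.06 -0.07] gap 0.699 [-0.44  0.21  0.09  1.97 -0.02  0.96  1.57]
```

View pics/c4.png

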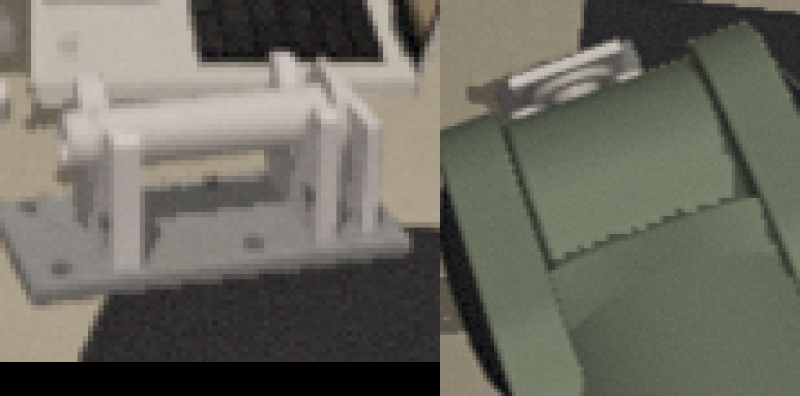

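```bash
python3 - <<'E'
from go import *
S=eyes.camera_model("side")
print("pred plain end in crop",((proj(place([*C,0,yc],np.array([[-65,0,62],[-65,0,77],[-65,0,47]])/1e3),S)-[280,215]+.5)*[440/85,362/70]).round(0).tolist())
a=cv2.imread("pics/side0.png").astype(int);b=cv2.imread("pics/side4.png").astype(int)
a,b=[cv2.GaussianBlur(i.astype(np.float32),(3,3),0) for i in(a,b)]
D=np.abs(a-b).max(2)
for n,(u0,v0,u1,v1) in dict(dial=(385,245,430,345),ring=(262,226,283,242),counter=(246,212,284,228),pin=(236,270,264,310)).items(): print(n,D[v0:v1,u0:u1].max().round(0),(D[v0:v1,u0:u1]>40).mean().round(3))
manip.close_job()
E
```

```text
pred plain end in crop [[65.0, 146.0], [65.0, 117.0], [65.0, 174.0]]
dial 10.0 0.0
ring 58.0 0.065
counter 66.0 0.597
pin 4.0 0.0
the job is handed in; nothing more can be done
```

The sleeve is in the cradle, turned end for end, with its barrel in both notches and its flange in the gap. I handed the job in; my last log reading, before the final check and hand-in, was 23.9 s.

**What I did:** I picked the larger sleeve off the rest; the small loose pin nearby was the lookalike. I centred the grip by force, lifted it and turned it end for end. I lowered it under a force guard and held it until it bore on the notches, then let go and backed away.

**What agreed:**
- **Seating height:** contact came at a TCP height of 43.2 mm, against 43 mm expected, with about 7 N. The force fell to zero on opening.
- **Side picture:** it shows the barrel in both notches and the flange between plate and stop.
- **Dial stand:** its part of the side picture is unchanged.

**What disagreed or stayed unclear:**
- **Wrist camera:** it read about 3 mm off sideways. I found this from the grasp forces and corrected for it.
- **Side camera:** it showed the plain end about 2 px (roughly 3 mm) higher than predicted. An offset the same way (about 1.3 px) showed before lowering, so I put this down to calibration.
- **Ring gauge and hand counter:** their parts of the side picture did change, about 6% of the pixels for the ring and 60% for the counter. I think this is the arm or its shadow in view, because I never moved near them low down. I did not check this with another picture before handing in.
- **Top view:** the arm blocked it at the end, so it gave no final check.

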